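# Proof-load a brazed link on the bench pull tester

### The arm

A 6-joint arm with a two-finger parallel gripper is mounted at the origin on a cart in front of the work surface, level with it; the furniture and walls round the work are solid. World frame = base frame: x ahead of the robot, y to its left, z up, the work surface at z = 0. Lengths are in m, angles in degrees, forces in N, time in s.
With the tool pointing down it reaches from about 0.3 to 0.75 m from the base axis. Payload 8.5 kg.
Tool frame: the origin (TCP) lies at the very end of the fingers, on their centre line; the grasp point (between the pads) lies 19 mm behind it (env.hold_point_z is the distance from the TCP to the grasp point, in m); z points along the fingers, y is the line along which they close (so a half turn about z gives the same grasp; the last joint's range is limited). The gripper opens to 85 mm and grips with 20 to 120 N. Pads are 22 mm wide; open, the fingers measure 114 mm over their backs; the gripper's body (76 mm by 85 mm) begins 54 mm behind the grasp point. The pads swing forward as they close: fully open they stand 13 mm farther back than shut.
Start: joints at [-87.336, 21.807, 74.336, -0, 83.858, -12.336], TCP at [0.142, -0.531, 0.231] pointing down, gripper open.
Joint ranges: [-178.18, 178.18], [-50.72, 133.34], [12.68, 142.11], [-81.47, 261.47], [9.98, 163.14], [-165.26, 165.26]. Speed limits (degrees/s): [136.94, 136.94, 180, 180, 180, 180].

### API

Orientations are given as a 3x3 rotation matrix whose columns are the frame's x, y, z axes.
In Python, from rig import env, optics gives the robot as it stands.
- The arm moves only by the shell command python3 -m jog 'ROWS' [OPENING] [FORCE]. ROWS is JSON, a list of rows, each an object with "linear": the shift along the tool's x, y, z in units of 40 mm (1.0 is 40 mm), a list of three; "roll": the turn about the tool's z in units of 5 degrees (1.0 is 5 degrees). A call has 1 to 12 rows; each row shifts and turns the commanded pose from where the row before left it, along the tool's axes as they then stand; what a row does not reach is not made up. A row lasts 1/12 s, in which the tool goes at most 41.7 mm and 7.16 degrees, less where a joint would pass 70% of its speed; a pose out of reach is approached as far as the arm can. A call is refused whole if a number of a shift passes 1 or a number of a turn 1, either way. A call with a gripper value outside its range is refused whole. OPENING is the opening, from -1 (shut) to 1 (fully open), set as the call begins (- or left out, the last holds). The fingers move at their own pace and stop on an object; FORCE is the grip in N (left out, the last holds). Time passes only in rows, so rows that do not move let the fingers close. It gives the time, the measured TCP pose, the force, the opening and the grip force at its end, in the units of the state.
- env.observe(): the state, without advancing time (a new reading comes with each control period).
- optics.get_image(name): name is "scene" or "top"; returns the picture (420x560x3 uint8, red, green, blue); there is no depth.
- optics.calibration(name): a dict with "fov_y" (degrees; the focal length in pixels is half the picture's height over the tangent of half this angle, whatever the lens; pixels are square), "cx", "cy" (the principal point, pixels), "T" (4x4, takes a point from camera to world coordinates). Camera axes: x right, y down, z forward; pixel columns grow to the right and rows downward; lengths in m; the calibration is good to about 2 mm. A picture is of the moment at which its call begins. calibration takes no time and is no camera call.
- env.close_job(): hands the job in; it is judged then, once.
The state is a dict: "time_s": time; "q": joint angles; "qvel": joint speeds; "joint_efforts": joint torques, N m; "position": TCP position; "tool_rot": TCP orientation; "ft_force": force on the tool from outside, world axes, zero at the start; "wrist_torque": the same for the moment, N m; "grip_width": finger opening in m; "gripper_force": force on a finger pad.
Only numpy, scipy, OpenCV 4.12 (cv2) and the standard library are available. Lean on these libraries where they do the work, as an engineer would, in place of code of your own. Each camera call takes 0.05 s, during which the arm holds its last target. There are 200 camera calls.

### The job

Proof-load the longer of the two brazed steel links: pick it up, put one of its ends over the tester's upright hook so that the end lies behind the post and under the hook's bill, and with the link draw the sprung drawbar out of its housing until the pointer on top stands in line with the clamped set-mark, without overshooting it. The job ends holding: finish with the link still in the gripper, level and pulling on the hook, the pointer steady on the mark and the gripper touching no part of the drawbar itself. Leave the shorter link and the other things on the bench where they lie.

Things in the scene. Friction and masses are not known exactly. Their poses are not given: they have to be found in the camera images.
- tester: Bench pull tester, screwed down: steel foot 172 x 74 x 8 mm, aluminium spring housing 40 mm wide with its top at z 50 mm, front plate 50 mm wide, 56 mm high. Origin: on the worktop under the drawbar's axis. Own +x points to its rear; the drawbar comes out of the front towards -x. Along x: front of the brass bush -37 mm, front plate -33 to -18 mm, foot -45 to 127 mm.
- drawbar: The tester's sprung drawbar with hook and pointer. It slides only to the tester's -x, 0 to 60 mm; the spring draws it home. Pull needed: 3.5 N to start, plus 2.5 N per 10 mm (10 to 15 N at the set-mark). Its frame is the tester's when home and moves with it.
- hook (a point): Foot of the hook's post, on the hook block (34 x 22 mm, top at z 38 mm; rod behind it 12 mm thick, top at z 36 mm); axes as tester's. Post: 10 mm round, 18 mm high. On it a bill 12 mm wide, z 56 to 64 mm, from 7 mm in front of the post's axis to 22 mm behind it (+x), so 18 mm are free under the bill; from its tip to the bush 30 mm are open above the rod (at home).
- pointer (a point): The slot's middle at the black pointer blade (16 x 2.5 mm) that rides in the slot on top of the housing, at z 53 mm, moving with the drawbar; axes as the tester's.
- set_mark: Set-mark: dark steel saddle, 11 mm wide, clamped over the housing's edge oppopoint the scale with a brass thumbscrew (does not move), its tip pointing at the slot. Origin: housing's top, middle of the slot, abreast of the tip; axes as tester's. Pointer in line: its x in this frame is 0; at home it stands 25 to 45 mm to its +x (behind).
- long_link: The longer link: oblong, of 10 mm round steel bar, straight sides and round ends, 130 x 48 mm outside, opening 110 x 28 mm, 10 mm thick, about 0.17 kg, a brazed seam in one side; lies flat on a 2 mm leather offcut at the start. Origin: centre of its underside; x along its length, z up. Both ends are alike; the straight sides run 41 mm either way from the middle.
- long_link_end_a (a point): Centre of the bar at the tip of the long link's +x round end (60 mm from its middle, 5 mm above its underside).
- long_link_end_b (a point): The same at its -x end.
- short_link: The shorter link of the same make, 85 x 48 x 10 mm, lying flat; to be left alone. Origin: centre of its underside, x along its length.
- chasing_hammer: Bystander: chasing hammer with wooden handle and small steel head, 68 x 258 x 28 mm; origin under its middle.
- caliper: Bystander: digital caliper lying flat, 66 x 179 x 11 mm; origin under its middle.
- needle_file: Bystander: needle file with plastic handle, at the front edge, 9 x 158 x 8 mm; origin under its middle.
- ring_clamp: Bystander: wooden ring clamp, 24 x 120 x 24 mm; origin under its middle.

How it is judged:
By the outcome, as a careful person would: the job done as asked, in the order asked, and still so for the second after the job is handed in, while the arm keeps its last pose, push and grip.
It also fails if it takes over 42 s, if anything falls off the work surface, if the arm or the gripper's body presses on something with over 40 N, if the wrist force passes 120 N, or if a joint passes its speed limit or range.

## Working session

There is one attempt and no reset: what is moved stays moved. The work goes in short steps, Python scripts to look and compute and a shell command to move; the robot and the scene stay as the last step left them, time stands still between calls to the robot, and variables do not carry over. Pictures are saved under pics/ and viewed, at most 10 in all, crops included, and the job is handed in when it is done.

```bash
mkdir -p pics; ls; python3 - <<'E'
from rig import env, optics
import cv2, numpy as np
for n in("scene","top"):
    im=optics.get_image(n); cv2.imwrite(f"pics/{n}0.png",im[:,:,::-1]); c=optics.calibration(n); print(n,c)
s=env.observe(); print(s['time_s'],s['position'],s['tool_rot'],s['grip_width'],s['ft_force'])
E
```

```text
pics
scene {'fov_y': 55.30683189298874, 'cx': 277.9594765649488, 'cy': 211.88880457671766, 'T': array([[-0.86248946, -0.31223155,  0.39827553,  0.16059743],
       [-0.5060383 ,  0.52260795, -0.68615317,  0.4817996 ],
       [ 0.00609671, -0.79334254, -0.60874497,  0.62004667],
       [ 0.        ,  0.        ,  0.        ,  1.        ]])}
top {'fov_y': 45.261612629369154, 'cx': 275.35777364005696, 'cy': 212.89238102135158, 'T': array([[ 0.02904626, -0.98148418,  0.18932808,  0.29385682],
       [-0.99950252, -0.03084694, -0.00657051, -0.16011258],
       [ 0.01228904, -0.18904305, -0.9818919 ,  1.31354144],
       [ 0.        ,  0.        ,  0.        ,  1.        ]])}
0.1 [ 0.14232347 -0.53100032  0.23076428] [[ 9.65925076e-01  2.58821841e-01 -5.52041919e-05]
 [ 2.58821682e-01 -9.65924198e-01  1.33428327e-03]
 [ 2.92018587e-04 -1.30310571e-03 -9.99999108e-01]] 0.08563891346959542 [0.17749922 0.27949315 0.36514642]
```

View pics/top0.png

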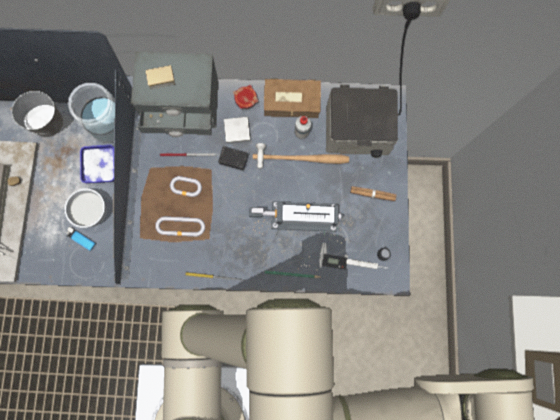

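View pics/scene0.png

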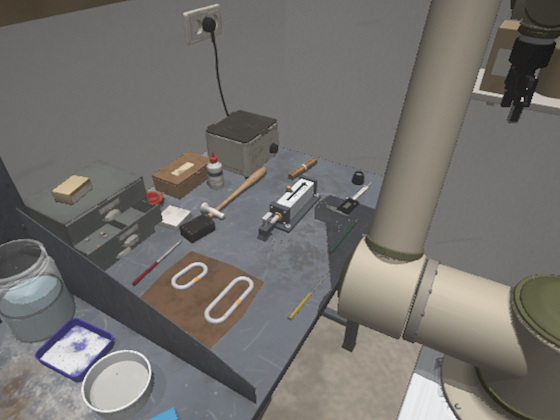

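The top view shows the long link at about (180,227), its length along world y. The tester is at about (305,214) with its hook to the left at about (257,212), and the drawbar pulls towards image left (+y).

```bash
cat > h.py <<'E'
from rig import env, optics
import cv2, numpy as np
def cal(n):
    c=optics.calibration(n); return 210/np.tan(np.radians(c['fov_y']/2)),c['cx'],c['cy'],np.array(c['T'])
def ray(n,u,v,z):
    f,cx,cy,T=cal(n); d=T[:3,:3]@np.array([(u-cx)/f,(v-cy)/f,1]); o=T[:3,3]
    return o+d*(z-o[2])/d[2]
def proj(n,p):
    f,cx,cy,T=cal(n); c=T[:3,:3].T@(np.array(p)-T[:3,3]); return np.array([f*c[0]/c[2]+cx,f*c[1]/c[2]+cy])
def st():
    s=env.observe(); print(s['time_s'],np.round(s['position'],4),'w',round(s['grip_width'],4),'F',np.round(s['ft_force'],1),'g',s['gripper_force']); return s
E
python3 - <<'E'
from h import *
t=cv2.imread('pics/top0.png'); s=cv2.imread('pics/scene0.png')
def obj(n,im,box,z,thr=150):
    x0,y0,x1,y1=box; m=((im[y0:y1,x0:x1].min(2)>thr)*255).astype(np.uint8)
    cs,_=cv2.findContours(m,cv2.RETR_EXTERNAL,cv2.CHAIN_APPROX_NONE)
    c=max(cs,key=cv2.contourArea); p=c[:,0]+[x0,y0]
    w=np.array([ray(n,u,v,z)[:2] for u,v in p],np.float32); r=cv2.minAreaRect(w); print(n,box,r)
obj('top',t,(145,210,212,245),.009); obj('scene',s,(195,268,262,330),.009)
obj('top',t,(160,170,210,202),.009)
obj('top',t,(270,198,345,230),.05)
obj('scene',s,(260,170,325,235),.05)
a=cv2.resize(t[192:242,240:350],None,fx=7,fy=7,interpolation=cv2.INTER_CUBIC)[:300]
b=cv2.resize(s[170:245,250:330],None,fx=7,fy=7,interpolation=cv2.INTER_CUBIC)
cv2.imwrite('pics/ct.png',cv2.resize(t[192:237,240:350],None,fx=7,fy=7,interpolation=cv2.INTER_CUBIC)); cv2.imwrite('pics/cs.png',b)
E
```

```text
top (145, 210, 212, 245) ((0.5026994347572327, 0.07983240485191345), (0.04775650426745415, 0.12597568333148956), 1.7683131694793701)
scene (195, 268, 262, 330) ((0.5022091269493103, 0.08010821044445038), (0.1273127943277359, 0.046409595757722855), 88.75031280517578)
top (160, 170, 210, 202) ((0.6109389662742615, 0.07309363782405853), (0.08237674087285995, 0.04742681607604027), 80.28340148925781)
top (270, 198, 345, 230) ((0.539934515953064, -0.25215622782707214), (0.046891916543245316, 0.13344942033290863), 1.7870274782180786)
scene (260, 170, 325, 235) ((0.5380198359489441, -0.2538551092147827), (0.1276540905237198, 0.039906688034534454), 89.83086395263672)
```

View pics/ct.png

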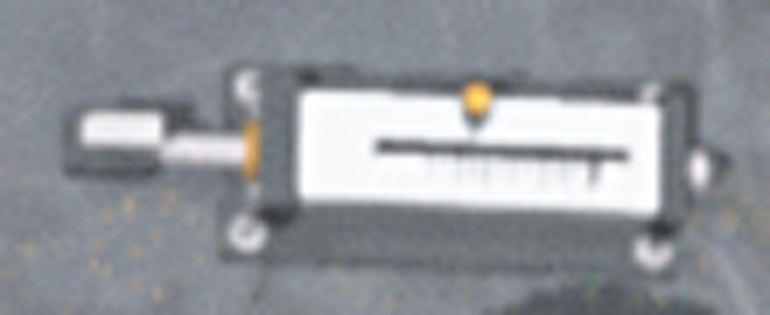

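View pics/cs.png

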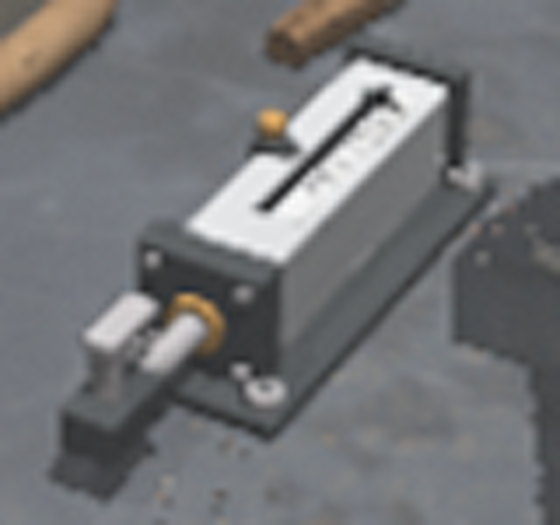

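The enlarged views give these positions. In the top view the bill covers u 251.7–263.3 at v≈210.4, the pointer is near (325,215.6), and the set-mark tip is near u≈308. In the scene view the pointer is at about (304.4,184) and the mark tip at about (291.4,191.7).

```bash
python3 - <<'E'
from h import *
T=lambda x,y,z:print('top',x,y,np.round(ray('top',240+x/7-.43,192+y/7-.43,z),4))
S=lambda x,y,z:print('scn',x,y,np.round(ray('scene',250+x/7-.43,170+y/7-.43,z),4))
print('bill front/rear');T(82,130,.064);T(163,129,.064);S(105,340,.064);S(137,303,.064)
print('bill corners scene');[S(*p,.064) for p in((87,333),(115,348),(157,305),(125,294))]
print('slot ends');T(378,147,.05);T(628,155,.05);S(262,208,.05);S(388,92,.05)
print('ptr');T(595,155,.053);S(381,98,.053)
print('mark');T(477,130,.05);S(290,152,.05)
print('housing corners scene');[S(*p,.05) for p in ((188,228),(285,265),(448,90),(365,58))]
print('housing top corners');[T(*p,.05) for p in ((300,90),(300,200),(660,103),(660,213))]
print('rod');T(165,147,.036);T(245,150,.036)
E
```

```text
bill front/rear
top 82 130 [ 0.54   -0.1074  0.064 ]
top 163 129 [ 0.5412 -0.1367  0.064 ]
scn 105 340 [ 0.5385 -0.1098  0.064 ]
scn 137 303 [ 0.5398 -0.1316  0.064 ]
bill corners scene
scn 87 333 [ 0.5453 -0.1099  0.064 ]
scn 115 348 [ 0.5336 -0.108   0.064 ]
scn 157 305 [ 0.5336 -0.134   0.064 ]
scn 125 294 [ 0.5456 -0.1337  0.064 ]
slot ends
top 378 147 [ 0.5398 -0.2151  0.05  ]
top 628 155 [ 0.5397 -0.3065  0.05  ]
scn 262 208 [ 0.5402 -0.2156  0.05  ]
scn 388 92 [ 0.5362 -0.3034  0.05  ]
ptr
top 595 155 [ 0.5387 -0.2941  0.053 ]
scn 381 98 [ 0.5346 -0.2944  0.053 ]
mark
top 477 130 [ 0.5473 -0.2511  0.05  ]
scn 290 152 [ 0.5484 -0.2506  0.05  ]
housing corners scene
scn 188 228 [ 0.5563 -0.1922  0.05  ]
scn 285 265 [ 0.5173 -0.1907  0.05  ]
scn 448 90 [ 0.5178 -0.3159  0.05  ]
scn 365 58 [ 0.5543 -0.3195  0.05  ]
housing top corners
top 300 90 [ 0.5602 -0.186   0.05  ]
top 300 200 [ 0.5193 -0.1871  0.05  ]
top 660 103 [ 0.5595 -0.318   0.05  ]
top 660 213 [ 0.5185 -0.3183  0.05  ]
rod
top 165 147 [ 0.54   -0.1371  0.036 ]
top 245 150 [ 0.5398 -0.1666  0.036 ]
```

Hook post axis is at about (0.5395, -0.115). The required pull is about 43 mm towards +y. The long link is centred at about (0.5025, 0.080) with its length along y. First I rotate the tool so its y points along world x.

```bash
python3 -m jog '[{"linear":[0,0,0],"roll":-1},{"linear":[0,0,0],"roll":-1},{"linear":[0,0,0],"roll":-1},{"linear":[0,0,0],"roll":-1},{"linear":[0,0,0],"roll":-1},{"linear":[0,0,0],"roll":-1},{"linear":[0,0,0],"roll":-1},{"linear":[0,0,0],"roll":-1},{"linear":[0,0,0],"roll":-1},{"linear":[0,0,0],"roll":-1},{"linear":[0,0,0],"roll":-1},{"linear":[0,0,0],"roll":-1}]'
python3 -m jog '[{"linear":[0,0,0],"roll":-1},{"linear":[0,0,0],"roll":-1},{"linear":[0,0,0],"roll":-1},{"linear":[0,0,0],"roll":0}]' 0.25; python3 -c "
from h import *;s=st();print(s['tool_rot'],s['q'],env.hold_point_z)"
```

```text
time_s: 1.1
position: [0.1423, -0.5311, 0.2309]
tool_rot: [[0.255, 0.967, -0.0], [0.967, -0.255, 0.001], [0.001, -0.0, -1.0]]
ft_force: [-0.2, 1.2, 0.0]
grip_width: 0.0852
gripper_force: 0.0
time_s: 1.43
position: [0.1423, -0.5311, 0.231]
tool_rot: [[-0.003, 1.0, -0.0], [1.0, 0.003, 0.001], [0.001, -0.0, -1.0]]
ft_force: [-0.9, -0.2, 0.3]
grip_width: 0.053
gripper_force: 0.0
1.4333 [ 0.1423 -0.5311  0.231 ] w 0.053 F [-0.9 -0.2  0.3] g 0.0
[[-3.02476078e-03  9.99995425e-01 -1.51640347e-05]
 [ 9.99995100e-01  3.02477203e-03  8.07283936e-04]
 [ 8.07326111e-04 -1.27221196e-05 -9.99999674e-01]] [-8.73359069e+01  2.18249840e+01  7.43634122e+01  1.28941043e-03
  8.38578481e+01 -8.75093520e+01] 0.0187
```

```bash
python3 -m jog '[{"linear":[0.86,0.5,0],"roll":0},{"linear":[0.86,0.5,0],"roll":0},{"linear":[0.86,0.5,0],"roll":0},{"linear":[0.86,0.5,0],"roll":0},{"linear":[0.86,0.5,0],"roll":0},{"linear":[0.86,0.5,0],"roll":0},{"linear":[0.86,0.5,0],"roll":0},{"linear":[0.86,0.5,0],"roll":0},{"linear":[0.86,0.5,0],"roll":0},{"linear":[0.86,0.5,0],"roll":0},{"linear":[0.86,0.5,0],"roll":0},{"linear":[0.86,0.5,0],"roll":0}]' 0.5
python3 -m jog '[{"linear":[0.86,0.5,0],"roll":0},{"linear":[0.86,0.5,0],"roll":0},{"linear":[0.86,0.5,0],"roll":0},{"linear":[0.86,0.5,0],"roll":0},{"linear":[0.86,0.5,0],"roll":0},{"linear":[0.86,0.5,0],"roll":0},{"linear":[0,0,0],"roll":0},{"linear":[0,0,0],"roll":0}]'
```

```text
time_s: 2.43
position: [0.3828, -0.1165, 0.2314]
tool_rot: [[0.003, 1.0, 0.0], [1.0, -0.003, -0.0], [-0.0, 0.0, -1.0]]
ft_force: [0.7, -1.0, 0.2]
grip_width: 0.0641
gripper_force: 0.0
time_s: 3.1
position: [0.5025, 0.0895, 0.2307]
tool_rot: [[-0.001, 1.0, -0.001], [1.0, 0.001, -0.0], [-0.0, -0.001, -1.0]]
ft_force: [-0.9, -0.4, -0.6]
grip_width: 0.0642
gripper_force: 0.0
```

```bash
python3 -m jog '[{"linear":[0,0,0.9],"roll":0},{"linear":[0,0,0.9],"roll":0},{"linear":[0,0,0.9],"roll":0},{"linear":[0,0,0.9],"roll":0},{"linear":[0,0,0.9],"roll":0},{"linear":[0,0,0.5],"roll":0},{"linear":[0,0,0.4],"roll":0},{"linear":[0,0,0],"roll":0},{"linear":[0,0,0],"roll":0}]' 0.35
python3 -c "
from h import *
cv2.imwrite('pics/g1.png',cv2.resize(optics.get_image('scene')[230:350,160:320,::-1],None,fx=5,fy=5,interpolation=cv2.INTER_CUBIC)); st()"
```

```text
time_s: 3.85
position: [0.502, 0.087, 0.0154]
tool_rot: [[0.002, 1.0, -0.001], [1.0, -0.002, -0.0], [-0.0, -0.001, -1.0]]
ft_force: [0.1, -0.1, 0.1]
grip_width: 0.0575
gripper_force: 0.0
3.9 [0.5026 0.0872 0.0162] w 0.0578 F [0.1 0.2 0.3] g 0.0
```

View pics/g1.png

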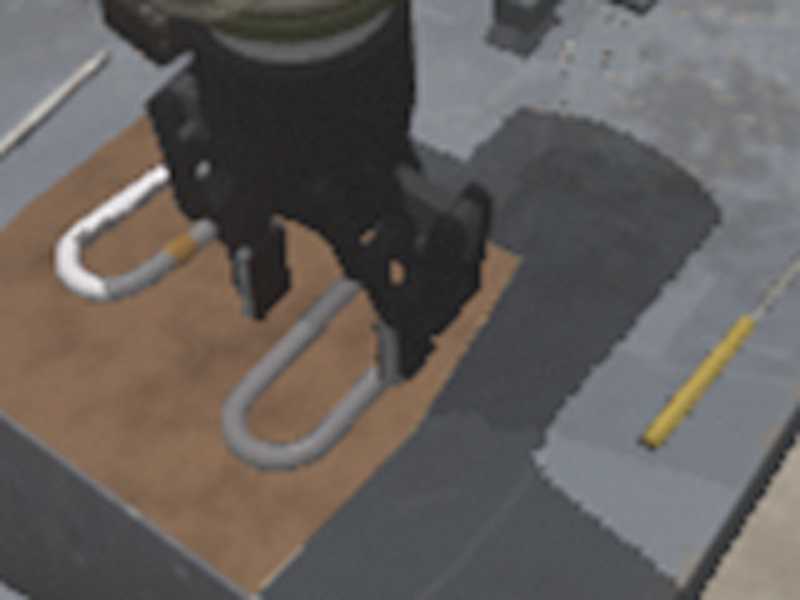

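The fingers straddle the long link's middle, and their tips (about (212,294) and (240,305) in the scene picture) are still above it. I lower in small steps and watch the force.

```bash
python3 -m jog '[{"linear":[0,0,0.2],"roll":0},{"linear":[0,0,0.05],"roll":0},{"linear":[0,0,0],"roll":0},{"linear":[0,0,0],"roll":0}]' | grep -E "pos|ft"
python3 -m jog '[{"linear":[0,0,0.04],"roll":0},{"linear":[0,0,0.03],"roll":0},{"linear":[0,0,0],"roll":0},{"linear":[0,0,0],"roll":0}]'
```

```text
position: [0.5024, 0.0879, 0.0056]
ft_force: [0.4, 0.1, -0.1]
time_s: 4.57
position: [0.5023, 0.088, 0.0025]
tool_rot: [[-0.0, 1.0, -0.0], [1.0, 0.0, 0.0], [0.0, -0.0, -1.0]]
ft_force: [0.5, -1.0, 1.1]
grip_width: 0.0576
gripper_force: 0.0
```

```bash
python3 -m jog '[{"linear":[0,0,0.05],"roll":0},{"linear":[0,0,0],"roll":0},{"linear":[0,0,0],"roll":0}]' | grep -E "pos|ft"
python3 -m jog '[{"linear":[0,0,0.04],"roll":0},{"linear":[0,0,0],"roll":0},{"linear":[0,0,0],"roll":0}]'| grep -E "pos|ft"; python3 -c "
from h import *
cv2.imwrite('pics/g2.png',cv2.resize(optics.get_image('scene')[260:330,190:280,::-1],None,fx=8,fy=8,interpolation=cv2.INTER_CUBIC)); st()"
```

```text
position: [0.5023, 0.088, 0.0004]
ft_force: [0.5, -0.3, -0.1]
position: [0.5023, 0.088, -0.0012]
ft_force: [-0.1, 0.9, 0.6]
5.1167 [ 0.5023  0.088  -0.0011] w 0.0578 F [-0.8  0.6  0.1] g 0.0
```

View pics/g2.png

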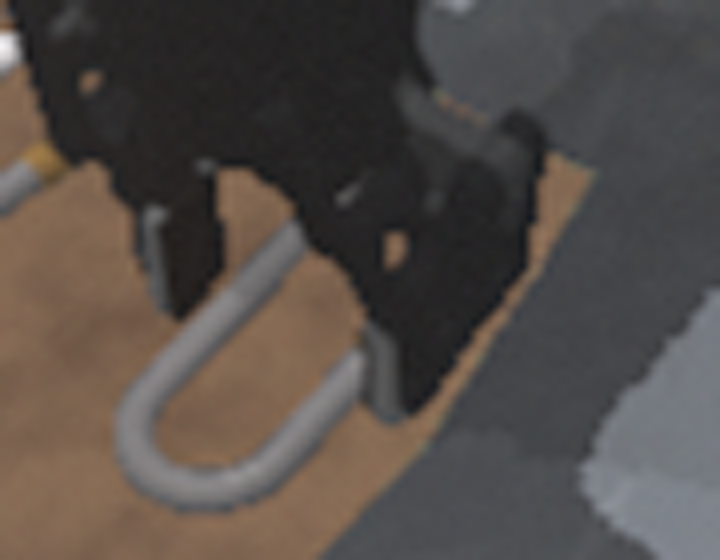

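Both pad tips now reach below the link's top, close to the leather (right tip about (240,312), left about (212,299)). I close now.

```bash
python3 -m jog '[{"linear":[0,0,0],"roll":0},{"linear":[0,0,0],"roll":0},{"linear":[0,0,0],"roll":0},{"linear":[0,0,0],"roll":0},{"linear":[0,0,0],"roll":0},{"linear":[0,0,0],"roll":0}]' -1 60
python3 -m jog '[{"linear":[0,0,0],"roll":0},{"linear":[0,0,0],"roll":0},{"linear":[0,0,0],"roll":0}]' -1 110
```

```text
time_s: 5.62
position: [0.5027, 0.088, -0.0002]
tool_rot: [[-0.0, 1.0, 0.001], [1.0, 0.0, -0.0], [-0.0, 0.001, -1.0]]
ft_force: [-1.9, -0.1, 9.6]
grip_width: 0.0455
gripper_force: 64.7
time_s: 5.87
position: [0.5027, 0.088, 0.0002]
tool_rot: [[-0.0, 1.0, 0.001], [1.0, 0.0, -0.0], [-0.0, 0.001, -1.0]]
ft_force: [-2.7, 0.1, 14.2]
grip_width: 0.0437
gripper_force: 112.0
```

```bash
python3 -m jog '[{"linear":[0,0,-0.1],"roll":0},{"linear":[0,0,-0.2],"roll":0},{"linear":[0,0,-0.4],"roll":0},{"linear":[0,0,-0.6],"roll":0},{"linear":[0,0,-0.6],"roll":0},{"linear":[0,0,-0.6],"roll":0},{"linear":[0,0,-0.3],"roll":0},{"linear":[0,0,-0.2],"roll":0},{"linear":[0,0,0],"roll":0},{"linear":[0,0,0],"roll":0}]'; python3 -c "
from h import *
cv2.imwrite('pics/g3.png',cv2.resize(optics.get_image('scene')[220:320,150:290,::-1],None,fx=5.5,fy=5.5,interpolation=cv2.INTER_CUBIC)); cv2.imwrite('pics/g3t.png',optics.get_image('top')[:,:,::-1]); st()"
```

```text
time_s: 6.7
position: [0.502, 0.088, 0.1186]
tool_rot: [[-0.0, 1.0, -0.001], [1.0, 0.0, 0.0], [0.0, -0.001, -1.0]]
ft_force: [-0.2, -0.8, -3.0]
grip_width: 0.0438
gripper_force: 112.1
6.8 [0.5018 0.088  0.1179] w 0.0434 F [ 0.4  0.9 -2.5] g 112.12932586669922
```

View pics/g3.png

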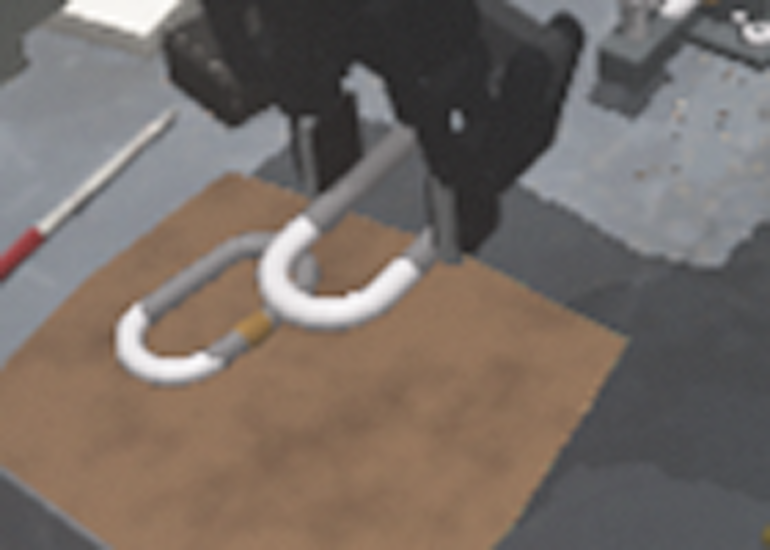

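The link is held at its middle and lifted clear, with its near end (about (209,277) in the scene picture) visible and no sag apparent. I check its pose from the numbers.

```bash
python3 - <<'E'
from h import *
print([proj(n,p).round(1) for n in('scene','top') for p in((.5018,.140,.125),(.5018,.020,.125))])
b=cv2.imread('pics/g3t.png'); cv2.imwrite('pics/g3c.png',cv2.resize(b[190:260,130:250],None,fx=6,fy=6,interpolation=cv2.INTER_CUBIC))
# near end bar centre at tip in scene: crop ~(312,310)
print(ray('scene',150+300/5.5,220+303/5.5,.125))
E
```

```text
[array([203.8, 276.1]), array([244.2, 235.7]), array([146.3, 217.6]), array([196.5, 219.2])]
[0.50211012 0.13757952 0.125     ]
```

View pics/g3c.png

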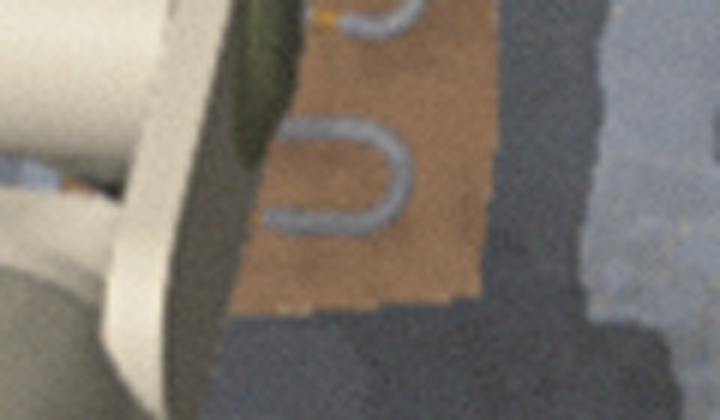

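Far end at about (197,219) in the top view matches the prediction (196.5,219.2), so the link is level and where I expect it. I carry it over the hook.

```bash
python3 -m jog '[{"linear":[-0.3,0.1,0],"roll":0},{"linear":[-0.6,0.15,0],"roll":0},{"linear":[-0.7,0.15,0],"roll":0},{"linear":[-0.7,0.15,0],"roll":0},{"linear":[-0.7,0.15,0],"roll":0},{"linear":[-0.6,0.15,0],"roll":0},{"linear":[-0.4,0.08,0],"roll":0},{"linear":[-0.28,0.01,0],"roll":0},{"linear":[0,0,0],"roll":0},{"linear":[0,0,0],"roll":0},{"linear":[0,0,0],"roll":0}]'; python3 -c "
from h import *
cv2.imwrite('pics/g4.png',cv2.resize(optics.get_image('scene')[150:250,210:350,::-1],None,fx=5.5,fy=5.5,interpolation=cv2.INTER_CUBIC)); cv2.imwrite('pics/g4t.png',optics.get_image('top')[:,:,::-1]); st()"
```

```text
time_s: 7.72
position: [0.5396, -0.0824, 0.1186]
tool_rot: [[-0.001, 1.0, -0.001], [1.0, 0.001, 0.001], [0.001, -0.001, -1.0]]
ft_force: [-0.3, -0.2, -2.4]
grip_width: 0.0435
gripper_force: 112.1
7.8167 [ 0.5397 -0.0822  0.1189] w 0.0436 F [ 0.5  0.1 -2.8] g 112.13065981864929
```

View pics/g4.png

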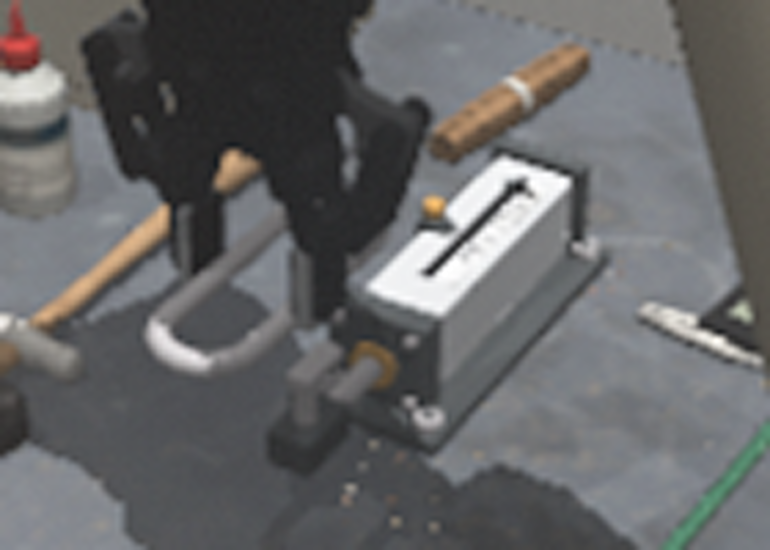

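The link hangs above the hook: its near end is at about (240,216), and the hook bill is at about (267,216) in the scene picture. I lower it around the bill.

```bash
python3 -m jog '[{"linear":[0,0,0.2],"roll":0},{"linear":[0,0,0.3],"roll":0},{"linear":[0,0,0.3],"roll":0},{"linear":[0,0,0.2],"roll":0},{"linear":[0,0,0.2],"roll":0},{"linear":[0,0,0],"roll":0}]' | grep -E "pos|ft"; python3 -m jog '[{"linear":[0,0,0.2],"roll":0},{"linear":[0,0,0.2],"roll":0},{"linear":[0,0,0.2],"roll":0},{"linear":[0,0,0.13],"roll":0},{"linear":[0,0,0],"roll":0},{"linear":[0,0,0],"roll":0}]' | grep -E "pos|ft|grip"
```

```text
position: [0.5393, -0.0827, 0.0693]
ft_force: [-0.2, -0.0, -2.3]
position: [0.5399, -0.0833, 0.0415]
ft_force: [-1.2, 0.2, -1.4]
grip_width: 0.0435
gripper_force: 112.2
```

```bash
python3 -m jog '[{"linear":[0.1,0,0.02],"roll":0},{"linear":[0.2,0,0],"roll":0},{"linear":[0.2,0,0],"roll":0},{"linear":[0.1,0,0],"roll":0},{"linear":[0,0,0],"roll":0},{"linear":[0,0,0],"roll":0}]' | grep -E "pos|ft|grip"; python3 -m jog '[{"linear":[0.1,0,0],"roll":0},{"linear":[0.1,0,0],"roll":0},{"linear":[0.1,0,0],"roll":0},{"linear":[0,0,0],"roll":0},{"linear":[0,0,0],"roll":0}]' | grep -E "time|pos|ft|grip"; python3 -c "
from h import *
a=optics.get_image('scene')[:,:,::-1];b=optics.get_image('top')[:,:,::-1];st()
cv2.imwrite('pics/s5.png',a);cv2.imwrite('pics/t5.png',b)
r=lambda i,k:cv2.resize(i,None,fx=k,fy=k,interpolation=cv2.INTER_CUBIC)
A=r(a[160:250,230:340],5);B=r(b[190:240,240:350],5);cv2.imwrite('pics/g5.png',np.vstack([A[:,:550],B[:150+100,:550]])[:600])"
```

```text
position: [0.54, -0.0588, 0.0411]
ft_force: [-1.1, -0.1, -2.3]
grip_width: 0.0436
gripper_force: 112.2
time_s: 9.73
position: [0.5402, -0.0477, 0.041]
ft_force: [0.5, -5.6, -2.6]
grip_width: 0.0436
gripper_force: 112.1
9.8333 [ 0.5402 -0.0479  0.041 ] w 0.0437 F [ 0.1 -5.8 -3.2] g 112.09667444229126
```

View pics/g5.png

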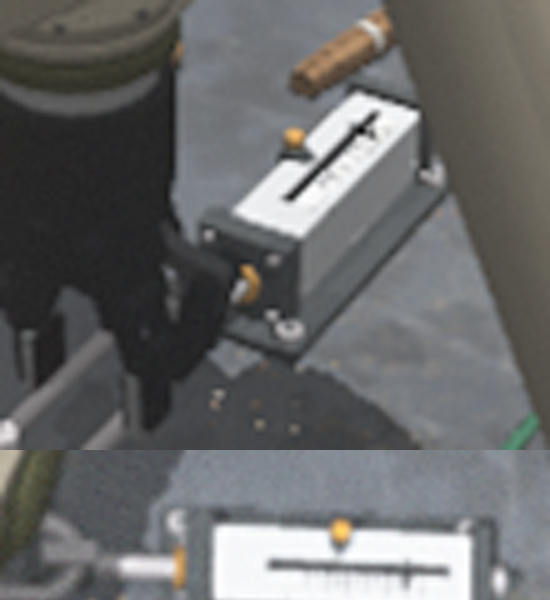

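The link's end is behind the post, and the drawbar has started to move: pull is about 5.7 N and the pointer in the top view has gone from u≈325 to ≈321. That used up the picture views, so from here I measure numerically: profiles of the blade and mark in rectified strips.

```bash
cat >> h.py <<'E'
def strip(n,im,x0,x1,z,ya=-.19,yb=-.315,k=4000):
    f,cx,cy,T=cal(n); ys=np.arange(ya,yb,-1/k); xs=np.arange(x0,x1,.0005)
    P=np.stack([*np.meshgrid(xs,ys,indexing='ij'),np.full((len(xs),len(ys)),z)],-1)
    c=(P-T[:3,3])@T[:3,:3]; mu=(f*c[...,0]/c[...,2]+cx).astype(np.float32); mv=(f*c[...,1]/c[...,2]+cy).astype(np.float32)
    return ys,xs,cv2.remap(cv2.cvtColor(im,cv2.COLOR_BGR2GRAY),mu,mv,cv2.INTER_CUBIC).astype(float)
def dip(n,im,x0,x1,z,ya=-.195,yb=-.313):
    ys,xs,g=strip(n,im,x0,x1,z,ya,yb); p=g.mean(0); d=np.clip(np.median(p)-12-p,0,None); i=d.argmax()
    m=abs(ys-ys[i])<.006; return (ys[m]*d[m]).sum()/d[m].sum()if d.any() else None, d.max()
E
python3 - <<'E'
from h import *
for k in('0','5'):
  for n in('top','scene'):
    im=cv2.imread(f"pics/{dict(top='t',scene='s')[n]}{k}.png") if k=='5' else cv2.imread(f'pics/{n}0.png')
    for a in np.arange(.526,.558,.002): 
        y,d=dip(n,im,a,a+.002,.053); print(k,n,round(a,3),None if y is None else round(y,4),round(d),end=' | ')
    print()
E
```

```text
0 top 0.526 -0.2929 14 | 0 top 0.528 -0.2932 36 | 0 top 0.53 -0.2935 51 | 0 top 0.532 -0.2936 58 | 0 top 0.534 -0.2936 60 | 0 top 0.536 -0.2931 45 | 0 top 0.538 -0.2443 7 | 0 top 0.54 -0.219 24 | 0 top 0.542 -0.2477 18 | 0 top 0.544 -0.2494 24 | 0 top 0.546 -0.2499 58 | 0 top 0.548 -0.2501 102 | 0 top 0.55 -0.2502 122 | 0 top 0.552 -0.2499 100 | 0 top 0.554 -0.2487 70 | 0 top 0.556 -0.2472 40 | 0 top 0.558 -0.3052 23 | 
0 scene 0.526 -0.2912 91 | 0 scene 0.528 -0.2921 97 | 0 scene 0.53 -0.2927 111 | 0 scene 0.532 -0.2931 127 | 0 scene 0.534 -0.2934 79 | 0 scene 0.536 None 0 | 0 scene 0.538 -0.2924 30 | 0 scene 0.54 -0.2942 45 | 0 scene 0.542 -0.2467 63 | 0 scene 0.544 -0.2473 115 | 0 scene 0.546 -0.2477 146 | 0 scene 0.548 -0.2481 152 | 0 scene 0.55 -0.2471 154 | 0 scene 0.552 -0.246 156 | 0 scene 0.554 -0.245 124 | 0 scene 0.556 -0.244 73 | 0 scene 0.558 -0.2437 44 | 
5 top 0.526 -0.2844 2 | 5 top 0.528 -0.2843 31 | 5 top 0.53 -0.2842 62 | 5 top 0.532 -0.2843 80 | 5 top 0.534 -0.2844 82 | 5 top 0.536 -0.2843 54 | 5 top 0.538 -0.285 13 | 5 top 0.54 -0.2189 20 | 5 top 0.542 -0.2849 26 | 5 top 0.544 -0.2495 26 | 5 top 0.546 -0.2501 63 | 5 top 0.548 -0.2501 106 | 5 top 0.55 -0.2501 123 | 5 top 0.552 -0.2498 103 | 5 top 0.554 -0.2488 73 | 5 top 0.556 -0.2472 38 | 5 top 0.558 -0.3048 25 | 
5 scene 0.526 -0.281 95 | 5 scene 0.528 -0.2825 121 | 5 scene 0.53 -0.2835 116 | 5 scene 0.532 -0.2829 127 | 5 scene 0.534 -0.2832 100 | 5 scene 0.536 -0.2831 14 | 5 scene 0.538 -0.2155 26 | 5 scene 0.54 -0.2838 37 | 5 scene 0.542 -0.2467 62 | 5 scene 0.544 -0.2474 118 | 5 scene 0.546 -0.2477 152 | 5 scene 0.548 -0.248 159 | 5 scene 0.55 -0.2471 161 | 5 scene 0.552 -0.246 163 | 5 scene 0.554 -0.245 132 | 5 scene 0.556 -0.244 81 | 5 scene 0.558 -0.2438 49 |
```

Pointer is at y -0.2844 and the mark at -0.2500, so 34 mm remain. I pull most of it and then re-measure.

```bash
cat > m.py <<'E'
from h import *
a=optics.get_image('top')[:,:,::-1].copy(); b=optics.get_image('scene')[:,:,::-1].copy(); s=st()
cv2.imwrite('pics/tl.png',a);cv2.imwrite('pics/sl.png',b)
print('ptr',[round(float(dip('top',a,x,x+.002,.053)[0] or 0),4) for x in(.53,.532,.534)],'mark',[round(float(dip('top',a,x,x+.002,.052)[0]),4) for x in(.546,.548,.55)],'scene',[round(float(dip('scene',b,x,x+.002,.053)[0] or 0),4) for x in(.530,.532,.534,.546,.548)])
E
python3 -m jog '[{"linear":[0.05,0,0],"roll":0},{"linear":[0.1,0,0],"roll":0},{"linear":[0.1,0,0],"roll":0},{"linear":[0.1,0,0],"roll":0},{"linear":[0.1,0,0],"roll":0},{"linear":[0.1,0,0],"roll":0},{"linear":[0.1,0,0],"roll":0},{"linear":[0.05,0,0],"roll":0},{"linear":[0,0,0],"roll":0},{"linear":[0,0,0],"roll":0},{"linear":[0,0,0],"roll":0}]' | grep -E "pos|ft|rot"; python3 m.py
```

```text
position: [0.5405, -0.021, 0.0411]
tool_rot: [[0.0, 1.0, 0.001], [1.0, -0.0, -0.003], [-0.003, 0.001, -1.0]]
ft_force: [-0.2, -12.5, -3.0]
10.85 [ 0.5405 -0.0211  0.0411] w 0.0439 F [ -0.6 -12.3  -3. ] g 112.0285427570343
ptr [-0.2563, -0.2567, -0.2576] mark [-0.2501, -0.2502, -0.2502] scene [-0.2574, -0.2573, -0.257, -0.2476, -0.2481]
```

```bash
python3 -m jog '[{"linear":[0.05,0,0],"roll":0},{"linear":[0.05,0,0],"roll":0},{"linear":[0.03,0,0],"roll":0},{"linear":[0,0,0],"roll":0},{"linear":[0,0,0],"roll":0},{"linear":[0,0,0],"roll":0}]' | grep -E "pos|ft"; python3 m.py; python3 - <<'E'
from h import *
for n,f in(('top','tl'),('top','t5'),('scene','sl')):
    im=cv2.imread(f'pics/{f}.png')
    for x in (.530,.532,.534):
        ys,xs,g=strip(n,im,x,x+.002,.053,-.235,-.262); print(n,f,x,g.mean(0)[::4].astype(int))
E
```

```text
position: [0.5405, -0.0161, 0.0412]
ft_force: [-0.8, -12.9, -2.7]
11.45 [ 0.5405 -0.0161  0.0411] w 0.0435 F [ -1.  -14.1  -3. ] g 112.03014135360718
ptr [-0.2519, -0.2521, -0.2524] mark [-0.2505, -0.2502, -0.2502] scene [-0.2524, -0.2528, -0.2529, -0.2476, -0.2481]
top tl 0.53 [240 245 248 248 247 247 248 246 241 237 239 245 242 231 216 192 171 163
 173 194 218 233 245 248 244 242 242 242]
top tl 0.532 [239 244 245 245 244 244 246 243 238 234 236 243 239 228 210 181 154 141
 151 176 204 228 244 248 242 239 239 239]
top tl 0.534 [221 226 227 223 220 222 227 222 212 203 205 213 214 208 196 169 144 129
 131 149 174 199 219 225 220 216 213 209]
top t5 0.53 [241 245 247 247 245 245 245 243 239 236 236 239 239 235 231 231 234 234
 229 224 226 233 241 242 240 240 243 244]
top t5 0.532 [237 242 244 243 241 242 244 242 236 232 232 236 237 235 232 232 234 235
 229 224 225 233 239 240 237 237 239 240]
top t5 0.534 [219 224 225 222 220 223 228 224 213 203 202 207 212 212 212 214 216 215
 211 206 207 214 219 219 215 212 211 208]
scene sl 0.53 [211 214 211 205 203 204 206 208 211 222 233 237 227 198 166 132 103  86
  87 109 143 177 205 219 224 224 221 218]
scene sl 0.532 [212 208 204 206 210 207 195 183 178 181 186 184 174 156 130 100  73  54
  52  65  87 111 134 155 170 176 172 164]
scene sl 0.534 [132 131 126 124 125 132 131 122 112 100  96  96  94  85  73  56  43  38
  39  44  48  53  59  70  82  93  98  95]
```

```bash
python3 -m jog '[{"linear":[0.02,0,0],"roll":0},{"linear":[0.02,0,0],"roll":0},{"linear":[0,0,0],"roll":0},{"linear":[0,0,0],"roll":0},{"linear":[0,0,0],"roll":0},{"linear":[0,0,0],"roll":0}]' | grep -E "pos|ft"; python3 m.py; python3 - <<'E'
from h import *
for n,f,z in(('top','tl',.062),('scene','sl',.062)):
    im=cv2.imread(f'pics/{f}.png').astype(int); m=(im[...,2]-im[...,0]>70)
    p=proj(n,(.553,-.25,z)); v,u=np.nonzero(m); k=np.hypot(u-p[0],v-p[1])<7
    print(n,k.sum(),[ray(n,u[k].mean(),v[k].mean(),zz).round(4) for zz in(.055,.062,.069)])
im=cv2.imread('pics/tl.png')
for x in (.532,.534,.543,.544,.545,.546,.547):
    ys,xs,g=strip('top',im,x,x+.001,.052,-.235,-.262); print(x,g.mean(0)[::4].astype(int))
E
```

```text
position: [0.5406, -0.0146, 0.0411]
ft_force: [-0.9, -14.1, -3.0]
12.05 [ 0.5405 -0.0146  0.0412] w 0.0435 F [  0.  -13.8  -3.2] g 112.02875018119812
ptr [-0.2515, -0.2513, -0.251] mark [-0.2503, -0.2503, -0.2502] scene [-0.2499, -0.2512, -0.2515, -0.2476, -0.2479]
top 13 [array([ 0.558 , -0.2503,  0.055 ]), array([ 0.5566, -0.2498,  0.062 ]), array([ 0.5551, -0.2493,  0.069 ])]
scene 10 [array([ 0.5601, -0.2584,  0.055 ]), array([ 0.5551, -0.2492,  0.062 ]), array([ 0.5502, -0.2401,  0.069 ])]
0.532 [242 246 248 248 247 247 247 244 240 235 238 245 235 209 177 146 125 125
 148 184 217 234 244 246 240 238 241 243]
0.534 [231 236 237 235 233 233 235 232 225 218 219 228 219 192 164 136 123 127
 149 182 211 227 237 238 232 229 228 228]
0.543 [221 221 221 218 218 217 217 217 216 215 215 214 207 194 182 175 174 184
 200 219 231 231 232 232 231 232 230 230]
0.544 [245 244 244 242 241 241 240 240 241 239 239 237 226 210 195 186 185 195
 215 234 247 248 247 248 247 247 246 245]
0.545 [251 251 251 251 250 250 250 251 252 251 251 248 235 217 199 189 189 200
 221 242 254 255 255 255 255 254 254 254]
0.546 [250 250 250 249 250 250 251 252 253 252 250 246 230 212 192 182 182 194
 216 238 252 254 255 255 254 254 254 254]
0.547 [251 251 250 250 251 252 253 253 254 251 246 238 219 195 176 165 168 181
 202 226 244 250 253 254 252 251 250 250]
```

```bash
python3 -m jog '[{"linear":[0.02,0,0],"roll":0},{"linear":[0,0,0],"roll":0},{"linear":[0,0,0],"roll":0},{"linear":[0,0,0],"roll":0},{"linear":[0,0,0],"roll":0},{"linear":[0,0,0],"roll":0}]' | grep -E "pos|ft|rot"; python3 m.py; python3 m.py; python3 - <<'E'
from h import *
im=cv2.imread('pics/tl.png')
for x in (.530,.532,.534):
    ys,xs,g=strip('top',im,x,x+.002,.053,-.235,-.262); print(x,g.mean(0)[::4].astype(int))
E
```

```text
position: [0.5405, -0.0138, 0.0411]
tool_rot: [[0.0, 1.0, 0.001], [1.0, -0.0, -0.004], [-0.004, 0.001, -1.0]]
ft_force: [0.0, -14.0, -2.8]
12.65 [ 0.5406 -0.0138  0.0411] w 0.0432 F [  0.  -13.9  -2.9] g 112.0336389541626
ptr [-0.2511, -0.251, -0.2506] mark [-0.2502, -0.2503, -0.2503] scene [-0.249, -0.2501, -0.2507, -0.2478, -0.2479]
12.75 [ 0.5406 -0.0138  0.0411] w 0.0439 F [ -0.3 -13.5  -2.7] g 112.03371047973633
ptr [-0.251, -0.251, -0.2506] mark [-0.2501, -0.2503, -0.2503] scene [-0.249, -0.25, -0.2507, -0.2478, -0.2479]
0.53 [241 245 247 247 246 246 247 245 241 237 238 242 231 204 177 160 157 167
 184 204 225 236 244 246 243 242 243 243]
0.532 [238 243 244 243 242 244 247 246 241 236 235 238 223 195 166 146 142 153
 172 197 221 235 243 245 241 239 240 240]
0.534 [220 226 227 223 219 222 226 223 215 206 204 207 197 175 153 138 134 143
 161 184 205 215 222 223 219 215 213 210]
```

```bash
python3 - <<'E'
from h import *
t=cv2.imread('pics/tl.png');b=cv2.imread('pics/t5.png');h0=cv2.imread('pics/top0.png')
def pk(ys,d):
    d=np.clip(d-.15*d.max(),0,None);i=d.argmax();m=abs(ys-ys[i])<.006;return round(float((ys[m]*d[m]).sum()/d[m].sum()),5)
for x in(.529,.531,.533,.535):
    ys,_,g=strip('top',t,x,x+.002,.053,-.235,-.265);_,_,r=strip('top',b,x,x+.002,.053,-.235,-.265);_,_,r0=strip('top',h0,x,x+.002,.053,-.235,-.265)
    print('ptr',x,pk(ys,r.mean(0)-g.mean(0)),pk(ys,r0.mean(0)-g.mean(0)))
for x in(.543,.544,.545,.546,.547,.548):
    ys,_,g=strip('top',t,x,x+.001,.052,-.240,-.260);g=g.mean(0);print('mark',x,pk(ys,np.interp(ys,[ys[-1],ys[0]],[g[-1],g[0]])-g))
E
```

```text
ptr 0.529 -0.2508 -0.25079
ptr 0.531 -0.25079 -0.25081
ptr 0.533 -0.25078 -0.25078
ptr 0.535 -0.25062 -0.25065
mark 0.543 -0.24971
mark 0.544 -0.2498
mark 0.545 -0.24995
mark 0.546 -0.25008
mark 0.547 -0.2502
mark 0.548 -0.25028
```

```bash
python3 -m jog '[{"linear":[0.01,0,0],"roll":0},{"linear":[0,0,0],"roll":0},{"linear":[0,0,0],"roll":0},{"linear":[0,0,0],"roll":0},{"linear":[0,0,0],"roll":0},{"linear":[0,0,0],"roll":0}]' | grep -E "pos|ft"; python3 m.py; python3 - <<'E'
from h import *
t=cv2.imread('pics/tl.png');b=cv2.imread('pics/t5.png')
for x in(.529,.531,.533):
    ys,_,g=strip('top',t,x,x+.002,.053,-.235,-.265);_,_,r=strip('top',b,x,x+.002,.053,-.235,-.265)
    d=r.mean(0)-g.mean(0);d=np.clip(d-.15*d.max(),0,None);print((ys*d).sum()/d.sum())
# near end of link: level check (expected bar centre tip)
s=env.observe();y=s['position'][1]-.008+.060;print('near end expected px',proj('scene',(.5405,y+.005,.048)))
g=cv2.imread('pics/sl.png');m=(g.min(2)>130).astype(np.uint8);n,l,stt,c=cv2.connectedComponentsWithStats(m)
p=proj('scene',(.5405,y,.048));[print(stt[i],c[i]) for i in range(1,n) if np.hypot(*(c[i]-p))<15 and stt[i,4]>5]
E
```

```text
position: [0.5406, -0.0135, 0.0412]
ft_force: [-0.3, -15.2, -2.9]
13.35 [ 0.5406 -0.0135  0.0412] w 0.0437 F [ -0.2 -14.3  -2.5] g 112.0333743095398
ptr [-0.251, -0.251, -0.2506] mark [-0.2502, -0.2502, -0.2503] scene [-0.2484, -0.2498, -0.2508, -0.2478, -0.2479]
-0.25080951166180754
-0.25069775634689784
-0.25074411613282827
near end expected px [223.18787343 265.05767906]
[219 253   6   9  41] [221.36585366 256.80487805]
[227 262   8   2   8] [230.5  262.75]
```

```bash
python3 -c "
from h import *
st();print(env.close_job())"
```

```text
13.35 [ 0.5406 -0.0135  0.0412] w 0.0437 F [ -0.2 -14.3  -2.5] g 112.0333743095398
the job is handed in; nothing more can be done
None
```

I handed the job in at 13.4 s with the long link on the hook and held level at about 14 N; the pointer measures 0 to 0.7 mm short of the set-mark, never past it, and no verdict came back.

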